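# Rock a stuck tube block out of its dry-bath base and hold it clear

## Robot

A 7-joint arm with a two-finger parallel gripper is mounted at the origin on a cart in front of the work surface, level with it; the furniture and walls round the work are solid. World frame = base frame: x ahead of the robot, y to its left, z up, the work surface at z = 0. Lengths are in m, angles in rad, forces in N, time in s.
With the tool pointing down it reaches from about 0.4 to 0.875 m from the base axis. Payload 19.3 kg.
Tool frame: the origin (TCP) lies midway between the tips of the shut fingers; the grasp point (between the pads) lies 19 mm behind it; z points along the fingers, y is the line along which they close (so a half turn about z gives the same grasp; the last joint's range is limited). The gripper opens to 85 mm and grips with 20 to 120 N. Pads are 22 mm wide; open, the fingers measure 114 mm over their backs; the gripper's body (76 mm by 85 mm) begins 54 mm behind the grasp point. The pads swing forward as they close: fully open they stand 13 mm farther back than shut.
Start: joints at [1.138, 0.521, -0.036, 1.599, 0.021, 1.021, -0.113], TCP at [0.222, -0.584, 0.231] pointing down, gripper open.
Joint ranges: [-2.91, 2.91], [-0.3, 2.13], [-1.5, 1.42], [0.17, 2.43], [-1.26, 4.41], [0.16, 1.93], [-2.52, 2.52]. Speed limits (rad/s): [1.89, 1.89, 2.39, 2.39, 3.01, 3.01, 3.01].

## Interface

Orientations are given as [roll, pitch, yaw] about the fixed x, y, z axes, in that order (R = Rz(yaw) Ry(pitch) Rx(roll)).
In Python, from workcell import * gives the robot as it stands. The module is installed in compiled form; this text tells all that it offers.
- The arm moves only by the tool play_rows, never from a script. Its argument "deltas" is a list of rows, each a list of 7 numbers: the shift along the tool's x, y, z in units of 500 mm (1.0 is 500 mm), then the turn, a rotation vector about the tool's x, y, z in units of 120 degrees (1.0 is 120 degrees), then the closure, from 0 (fully open) to 1 (shut). A call has 1 to 10 rows; each row is the pose to reach, as a shift and turn from the pose commanded when the call began, along the tool's axes at that moment; what a row does not reach only later rows make up. A row lasts 1/10 s, in which the tool goes at most 50 mm and 8.59 degrees, less where a joint would pass 70% of its speed; a pose out of reach is approached as far as the arm can. A call with a number of a shift or a turn outside -1 to 1 is refused whole. A call with a gripper value outside its range is refused whole. The fingers move at their own pace and stop on an object; "newtons" is the grip in N (left out, the last holds). Time passes only in rows, so rows that repeat a pose let the fingers close. It gives the time, the measured TCP pose, the force, the opening and the grip force at its end, in the units of the state.
- observe(): the state, without advancing time (a new reading comes with each control period).
- grab_frame(name): name is "side" or "top"; returns the picture (480x640x3 uint8, red, green, blue); there is no depth.
- get_calibration(name): a dict with "fovy" (degrees; the focal length in pixels is half the picture's height over the tangent of half this angle, whatever the lens; pixels are square), "cx", "cy" (the principal point, pixels), "xyz" and "rotation" of the camera in the world. Camera axes: x right, y down, z forward; pixel columns grow to the right and rows downward; lengths in m; the calibration is good to about 2 mm. A picture is of the moment at which its call begins. get_calibration takes no time and is no camera call.
- job_done(): hands the job in; it is judged then, once.
The state is a dict: "clock": time; "qpos": joint angles; "qd": joint speeds; "joint_efforts": joint torques, N m; "position": TCP position; "tool_rot": TCP orientation; "force": force on the tool from outside, world axes, zero at the start; "moment": the same for the moment, N m; "grip_width": finger opening in m; "finger_force": force on a finger pad.
Only numpy, scipy, OpenCV 4.12 (cv2) and the standard library are available. Lean on these libraries where they do the work, as an engineer would, in place of code of your own. Each camera call takes 0.05 s, during which the arm holds its last target. There are 200 camera calls.

## Task

The aluminium tube block is jammed in the well of the white dry-bath base. Take it by its upright grip bar and rock it side to side - raise its left end a good few degrees first, then its right end - until both ends are free, then lift it out and finish while still holding it: level, straight over the well, just clear, its underside about two centimetres above the rim. A straight pull would drag the base up with it: the base must stay standing on the table, neither lifted nor tipped over, and the timer, dish and small beaker near it stay where they are.

Things in the scene. Friction and masses are not known exactly. Their poses are not given: they have to be found in the camera images.
- tube_block: Plain aluminium tube block, 44 (x) x 96 (y) x 40 (z) mm, about 0.3 kg, with eight vial bores in its top and an upright grip bar in the middle. Origin: centre of the underside; x points away from the robot to the base's rear, y along the block to its left end as the robot sees it, z up. It starts fully seated and level in the well, axes parallel to the base's.
- block_grip (a point): Point on the axis of the grip bar, 70 mm above the block's underside: a good grasp height; axes as the block's. The bar is 26 (x) x 14 (y) mm, edges rounded, from 40 (block top) to 90 mm above the underside. Gripped across its 14 mm, jaws closing along y, the block follows the gripper's tilt.
- bath_base: White dry-bath base, a low box 110 (x) x 152 (y) x 50 (z) mm with a dark display window and two keys on its front (-x) face. It stands loose on the table on rubber feet and weighs 1.35 kg (13 N); pulling both ends of the block straight up together takes 15 to 20 N and lifts it. Origin: centre of its underside, on the table; x points to its rear, y to its left, z up.
- well_floor (a point): Centre of the well's floor, 28 mm above the table; axes as the base's. Near each end of the block a sprung jaw in the front wall pinches it against the rear wall: about 9 N of friction per end (7 to 10 N), until that end's underside is 10 mm above the floor; higher, nothing holds it. While one end is raised, the other can stay on the floor.
- well_rim (a point): Centre of the well's mouth, level with the base's top face (the rim), 50 mm above the table; axes as the base's. The well is 46 (x) x 108 (y) mm and 22 mm deep: lengthwise the block has 6 mm of play at each end, so it can be tilted in the well by up to about 0.2 rad about the x axis.
- timer: Bystander: square white bench timer, 64 x 64 x 19 mm, loose, beyond the base. Origin: centre of its underside.
- petri_dish: Bystander: covered round dish, 62 mm across, 14 mm high, loose, near the table's front edge on the right. Origin: centre of its underside.
- beaker_100: Bystander: small clear beaker, about 52 mm across, 70 mm high, loose, near the table's front edge to the right of the base. Origin: centre of its underside.

How it is judged:
By the outcome, as a careful person would: the job done as asked, in the order asked, and still so for the second after the job is handed in, while the arm keeps its last pose, push and grip.
It also fails if it takes over 35 s, if anything falls off the work surface, if the arm or the gripper's body presses on something with over 40 N, if the wrist force passes 120 N, or if a joint passes its speed limit or range.

## Working session

There is one attempt and no reset: what is moved stays moved. The work goes in short steps, Python scripts to look and compute and a tool call to move; the robot and the scene stay as the last step left them, time stands still between calls to the robot, and variables do not carry over. Pictures are saved under pics/ and viewed, at most 10 in all, crops included, and the job is handed in when it is done.

Besides the shell and the picture viewer there is one more tool, called after "Emit:" in YAML: its name, and indented under it one key for each argument. play_rows: Moves the arm, as the interface text tells. Its arguments: {"type":"object","properties":{"deltas":{"type":"array"},"newtons":{"type":"number"}},"required":["deltas"]}

```bash
mkdir -p pics
python3 - <<'E'
from workcell import *
import cv2
print(observe())
for n in("side","top"):
    print(n,get_calibration(n)); cv2.imwrite(f"pics/{n}0.png",grab_frame(n)[...,::-1])
E
```

```text
{'clock': 0.0, 'qpos': array([ 1.13777865,  0.5220314 , -0.03633016,  1.59995769,  0.02122439,
        1.02111846, -0.11281008]), 'qd': array([-0.00027099,  0.00060528,  0.00054569, -0.00062642, -0.00133152,
        0.00065491,  0.00071955]), 'joint_efforts': array([ 1.17442210e-04, -9.27134943e+01,  1.98042825e+00, -3.69938457e+01,
        1.78204273e-02,  8.11594364e-03, -7.92558978e-06]), 'position': array([ 0.22166686, -0.584028  ,  0.2307329 ]), 'tool_rot': array([-3.14046784e+00,  9.94855710e-05,  3.62811919e-01]), 'force': array([0.7622456 , 0.77465642, 0.15412077]), 'moment': array([-0.01419144,  0.05886777,  0.0436848 ]), 'finger_force': 0.0, 'grip_width': 0.08542849112480436}
side {'fovy': 56.81122301172847, 'cx': 323.23438197137506, 'cy': 244.87437147839384, 'xyz': array([ 0.5845468 , -1.10546425,  0.46215566]), 'rotation': array([-2.01045335,  0.02364063, -0.00454866])}
top {'fovy': 45.78585232002688, 'cx': 320.19930583774993, 'cy': 242.65194164311634, 'xyz': array([ 0.47925493, -0.33261318,  1.02359861]), 'rotation': array([-3.04852678, -0.00852208, -1.58011972])}
```

View pics/side0.png

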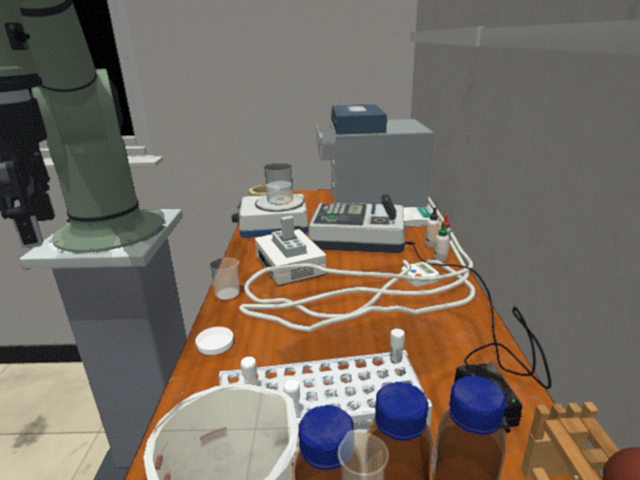

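View pics/top0.png

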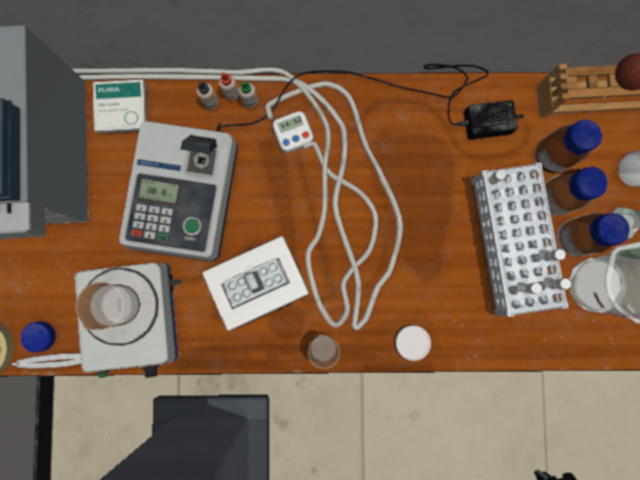

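The top view shows the base with corners near (203,270), (285,238), (308,292) and (225,328), and the bar near (254,283). In the side view the base is near (290,255) and the bar top near (287,220). I'll crop both and measure.

```bash
cat > h.py <<'E'
import numpy as np, cv2
from scipy.spatial.transform import Rotation as R
from workcell import *
def cam(n):
    c=get_calibration(n); f=240/np.tan(np.radians(c["fovy"])/2)
    return c["xyz"],R.from_euler("xyz",c["rotation"]).as_matrix(),f,c["cx"],c["cy"]
def ray(n,p):
    o,M,f,cx,cy=cam(n); d=M@np.array([(p[0]-cx)/f,(p[1]-cy)/f,1]); return o,d/np.linalg.norm(d)
def onz(n,p,z):
    o,d=ray(n,p); return o+d*(z-o[2])/d[2]
def tri(p,q):
    (a,d),(b,e)=ray("top",p),ray("side",q); s=np.linalg.lstsq(np.c_[d,-e],b-a,rcond=None)[0]
    x,y=a+d*s[0],b+e*s[1]; return (x+y)/2,np.linalg.norm(x-y)
def proj(n,P):
    o,M,f,cx,cy=cam(n); v=M.T@(np.array(P)-o); return v[:2]/v[2]*f+[cx,cy]
E
python3 - <<'E'
from h import *
t=cv2.imread("pics/top0.png"); s=cv2.imread("pics/side0.png")
hsv=cv2.cvtColor(t,cv2.COLOR_BGR2HSV)
m=((hsv[...,1]<40)&(hsv[...,2]>150)).astype(np.uint8)*255
m[:, :195]=0;m[:,318:]=0;m[:225]=0;m[335:]=0
m=cv2.morphologyEx(m,cv2.MORPH_OPEN,np.ones((5,5)))
c=max(cv2.findContours(m,0,2)[0],key=cv2.contourArea); r=cv2.minAreaRect(c); b=cv2.boxPoints(r); print(r,b)
for z in(.05,): 
    P=np.array([onz("top",p,z) for p in b]); print(P,P.mean(0),np.linalg.norm(np.diff(P,axis=0),axis=1))
a=cv2.resize(t[225:340,195:315],None,fx=5,fy=5,interpolation=2)[:580]
d=cv2.resize(s[205:290,245:335],None,fx=6,fy=6,interpolation=2)
cv2.imwrite("pics/ca.png",a);cv2.imwrite("pics/cs.png",d)
E
```

```text
((254.68870544433594, 282.9139404296875), (64.05481719970703, 89.74633026123047), 65.49259185791016) [[200.57295 272.38586]
 [282.23383 235.15807]
 [308.80444 293.44202]
 [227.14359 330.6698 ]]
[[ 0.52075514 -0.13682878  0.05      ]
 [ 0.58356304 -0.27651477  0.05      ]
 [ 0.48319354 -0.3215064   0.05      ]
 [ 0.42167825 -0.1827563   0.05      ]] [ 0.50229749 -0.22940156  0.05      ] [0.15315681 0.10999219 0.15177523]
```

View pics/ca.png

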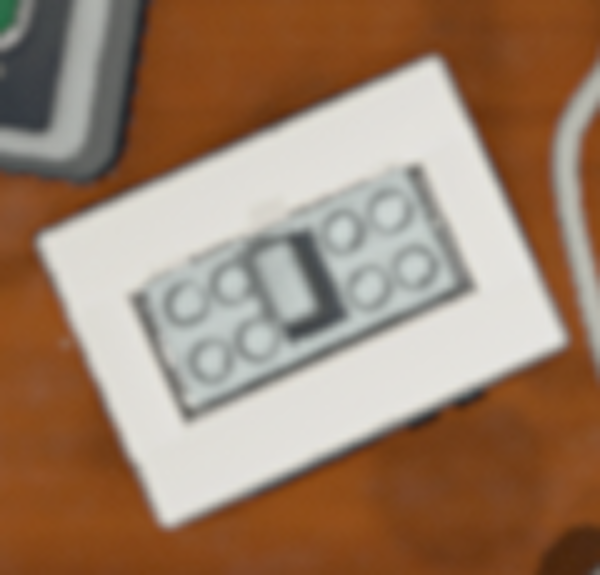

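View pics/cs.png

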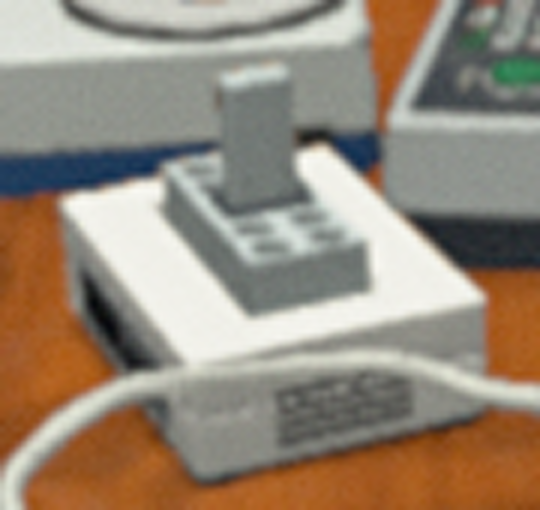

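The crops show base top corners at about (37,238), (437,53), (568,340) and (168,527) in the top crop, with the bar top centred near (286,281). In the side crop the bar top is near (256,78) and the rim corners are near (188,363) and (487,298). Next I'll triangulate these.

Run:
```python
from h import *
T=lambda u,v:((u+.5)/5-.5+195,(v+.5)/5-.5+225)
S=lambda u,v:((u+.5)/6-.5+245,(v+.5)/6-.5+205)
print("bar",tri(T(286,281),S(256,78)))
print("FR",tri(T(568,340),S(188,363)),"RR",tri(T(437,53),S(487,298)),"FL",tri(T(168,527),S(62,205)))
C=np.array([onz("top",T(*p),.05) for p in [(37,238),(437,53),(568,340),(168,527)]])
print(C.round(4),C.mean(0)); 
for a,b in((1,0),(2,3)): d=C[b]-C[a];print(np.arctan2(-d[0],d[1]),np.linalg.norm(d))
for a,b in((3,0),(2,1)): d=C[b]-C[a];print(np.arctan2(d[1],d[0]),np.linalg.norm(d))
B=np.array([onz("top",T(*p),.068) for p in [(133,295),(420,168),(472,288),(190,418)]]);print(B.mean(0), "well@.05",np.mean([onz("top",T(*p),.05) for p in [(133,295),(420,168),(472,288),(190,418)]],0))
print("bartop z.118",onz("top",T(286,281),.118))
```

```text
bar (array([ 0.50403338, -0.23174174,  0.11698987]), np.float64(0.000485274854613303))
FR (array([ 0.48427149, -0.32054523,  0.05097255]), np.float64(0.0007205341394783618)) RR (array([ 0.58364203, -0.27612494,  0.05042372]), np.float64(0.00038554638081111513)) FL (array([ 0.42300087, -0.18424474,  0.04839542]), np.float64(0.0006268303535980971))
[[ 0.5211 -0.1393  0.05  ]
 [ 0.5835 -0.2761  0.05  ]
 [ 0.4846 -0.3205  0.05  ]
 [ 0.4228 -0.1845  0.05  ]] [ 0.50299068 -0.23009877  0.05      ]
0.4280651619407661 0.1504246881784415
0.4269620118891378 0.14935741132455552
0.4317573535616896 0.10819573163008646
0.4219016117121393 0.10836181604736096
[ 0.50139171 -0.23237242  0.068     ] well@.05 [ 0.50180869 -0.23048424  0.05      ]
bartop z.118 [ 0.50376472 -0.231881    0.118     ]
```

```bash
cat >> h.py <<'E'
def row(P,rpy,P0=None,r0=None):
    s=observe(); P0=s["position"] if P0 is None else P0; r0=s["tool_rot"] if r0 is None else r0
    M=R.from_euler("xyz",r0); 
    return np.r_[M.inv().apply(np.array(P)-P0)/.5,(M.inv()*R.from_euler("xyz",rpy)).as_rotvec()/np.radians(120)].round(4)
E
python3 - <<'E'
from h import *
print(row([.5035,-.231,.19],[np.pi,0,.427]))
E
```

```text
[ 7.775e-01 -4.600e-01  8.200e-02 -5.000e-04  0.000e+00 -3.060e-02]
```

Emit:
play_rows:
  deltas:
    - [0.7775,-0.46,0.082,-0.0005,0,-0.0306,0]
    - [0.7775,-0.46,0.082,-0.0005,0,-0.0306,0]
    - [0.7775,-0.46,0.082,-0.0005,0,-0.0306,0]
    - [0.7775,-0.46,0.082,-0.0005,0,-0.0306,0]
    - [0.7775,-0.46,0.082,-0.0005,0,-0.0306,0]
    - [0.7775,-0.46,0.082,-0.0005,0,-0.0306,0]
    - [0.7775,-0.46,0.082,-0.0005,0,-0.0306,0]
    - [0.7775,-0.46,0.082,-0.0005,0,-0.0306,0]
    - [0.7775,-0.46,0.082,-0.0005,0,-0.0306,0]
    - [0.7775,-0.46,0.082,-0.0005,0,-0.0306,0]
  newtons: 60

```text
clock: 1.1
position: [0.507, -0.2251, 0.1896]
tool_rot: [-3.141, -0.002, 0.435]
force: [-0.2, -0.6, -0.1]
grip_width: 0.0853
finger_force: 0.0
```

Emit:
play_rows:
  deltas:
    - [0,0,0,0,0,0,0]
    - [0,0,0,0,0,0,0]
    - [0,0,0,0,0,0,0]

```text
clock: 1.4
position: [0.5028, -0.2326, 0.1904]
tool_rot: [3.14, 0.0, 0.425]
force: [-0.8, -0.3, -0.3]
grip_width: 0.0854
finger_force: 0.0
```

Run:
```python
from h import *
t=grab_frame("top"); print(observe()["position"],observe()["tool_rot"],observe()["qpos"])
s=grab_frame("side"); cv2.imwrite("pics/s1.png",cv2.resize(s[140:300,220:400],None,fx=3.4,fy=3.4)[...,::-1])
cv2.imwrite("pics/t1.png",t[...,::-1])
print(row([.5035,-.231,.079],[np.pi,0,.427]))
```

```text
[ 0.50291428 -0.2325478   0.19040346] [3.14029102e+00 2.79864706e-04 4.24893112e-01] [ 0.43332518  0.46030366 -0.14598021  1.82642065  0.0868753   0.86032112
 -0.90024578]
[ 2.100e-03 -2.400e-03  2.228e-01  6.000e-04  1.000e-04 -9.000e-04]
```

View pics/s1.png

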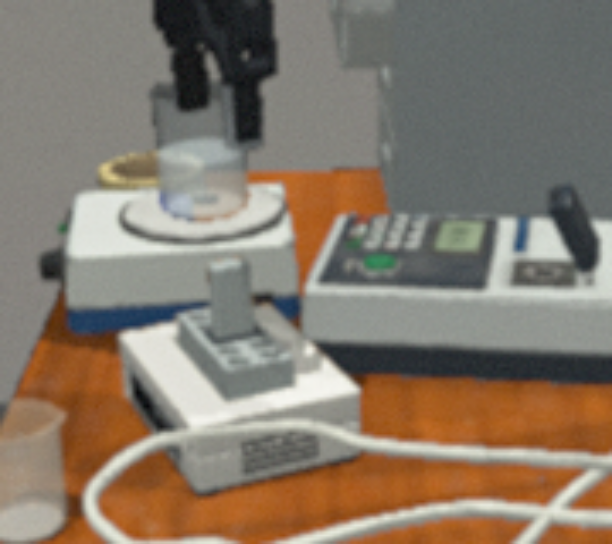

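The side crop shows the open fingers straddling the bar (bar top near (232,265)), with nothing disturbed. Now I descend and close the gripper.

Emit:
play_rows:
  deltas:
    - [0.001,-0.001,0.06,0,0,0,0]
    - [0.001,-0.001,0.12,0,0,0,0]
    - [0.001,-0.001,0.17,0,0,0,0]
    - [0.001,-0.001,0.205,0,0,0,0]
    - [0.001,-0.001,0.222,0,0,0,0]
    - [0.001,-0.001,0.222,0,0,0,0.3]
    - [0.001,-0.001,0.222,0,0,0,0.5]
    - [0.001,-0.001,0.222,0,0,0,0.7]
    - [0.001,-0.001,0.222,0,0,0,0.8]
    - [0.001,-0.001,0.222,0,0,0,0.85]
  newtons: 40

```text
clock: 2.5
position: [0.5043, -0.231, 0.0799]
tool_rot: [3.14, -0.001, 0.427]
force: [0.8, -5.1, 12.1]
grip_width: 0.0139
finger_force: 26.0
```

Emit:
play_rows:
  deltas:
    - [0,0,0,0,0,0,1]
    - [0,0,0,0,0,0,1]
    - [0,0,0,0,0,0,1]
    - [0,0,0,0,0,0,1]
    - [0,0,0,0,0,0,1]
  newtons: 100

```text
clock: 3.0
position: [0.5043, -0.2311, 0.08]
tool_rot: [3.14, -0.001, 0.426]
force: [-1.2, -0.3, 9.2]
grip_width: 0.0128
finger_force: 97.3
```

Run:
```python
from h import *
t=grab_frame("top"); s=grab_frame("side"); cv2.imwrite("pics/s2.png",cv2.resize(s[180:300,220:360],None,fx=4,fy=4)[...,::-1])
cv2.imwrite("pics/t2.png",t[...,::-1]); o=observe()
print(o)
```

```text
{'clock': 3.1, 'qpos': array([ 0.41376099,  0.62085936, -0.12658231,  1.9005392 ,  0.12740348,
        0.6259878 , -0.93702672]), 'qd': array([-1.07193534e-03, -3.40008081e-04,  1.10314186e-03, -5.91834315e-04,
        7.24648192e-05, -7.90941667e-06,  2.89480814e-04]), 'joint_efforts': array([-7.05280155e-01, -8.59598637e+01, -3.90747283e-01, -2.39551878e+01,
        4.48533380e-02, -4.43711746e-01,  1.43002393e-01]), 'position': array([ 0.50428908, -0.23111228,  0.08003859]), 'tool_rot': array([ 3.13960042e+00, -6.98321953e-04,  4.26454782e-01]), 'force': array([-1.94515495, -0.89758676,  9.40474966]), 'moment': array([ 0.00076935,  0.36441184, -0.18463164]), 'finger_force': 97.29362726211548, 'grip_width': 0.012834473119580013}
```

View pics/s2.png

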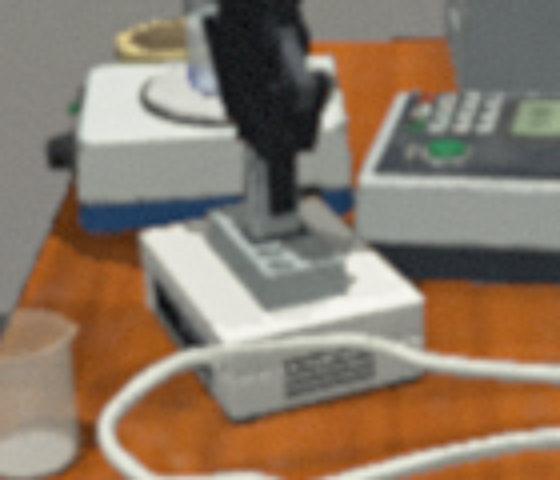

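The bar is gripped (opening 12.8 mm, 97 N) and the base has not moved. I'll tilt a little at first, with the left end up, the right end as pivot and a light press, then check that the base stays put.

Emit:
play_rows:
  deltas:
    - [0,0.0026,-0.0018,0.012,0,0,1]
    - [0,0.0052,-0.004,0.024,0,0,1]
    - [0,0.0052,-0.004,0.024,0,0,1]
    - [0,0.0052,-0.004,0.024,0,0,1]
  newtons: 110

```text
clock: 3.5
position: [0.5053, -0.2334, 0.0822]
tool_rot: [-3.092, -0.001, 0.426]
force: [-2.9, 2.5, 15.4]
grip_width: 0.0129
finger_force: 109.9
```

```bash
cat >> h.py <<'E'
def P3(b):  # base frame -> world
    c,s=np.cos(.427),np.sin(.427); return np.array([.503+c*b[0]-s*b[1],-.2305+s*b[0]+c*b[1],b[2]])
def look(tag):
    s=grab_frame("side"); cv2.imwrite(f"pics/{tag}.png",s[...,::-1]); ref=cv2.imread("pics/side0.png")
    cur=s[...,::-1].copy()
    for n,b in dict(FR=(-.055,-.076,.05),RR=(.055,-.076,.05),FRlow=(-.055,-.076,.0),RRlow=(.055,-.076,0),FL=(-.055,.076,.05)).items():
        u,v=proj("side",P3(b)).round().astype(int); T=ref[v-7:v+8,u-7:u+8]
        S=cur[v-12:v+13,u-12:u+13]; up=lambda a:cv2.resize(a,None,fx=8,fy=8,interpolation=cv2.INTER_CUBIC)
        r=cv2.matchTemplate(up(S),up(T),cv2.TM_CCOEFF_NORMED); _,sc,_,loc=cv2.minMaxLoc(r)
        print(n,"shift px",(np.array(loc)-40)/8,round(sc,3))
    o=observe()
    for k in("clock","position","tool_rot","force","moment","finger_force","grip_width"): print(k,np.round(o[k],4))
E
python3 -c "
from h import *
look('l1')"
```

```text
FR shift px [0.125 0.   ] 0.991
RR shift px [0.    0.125] 0.976
FRlow shift px [0.    0.125] 0.98
RRlow shift px [0. 0.] 0.997
FL shift px [0. 0.] 0.966
clock 3.55
position [ 0.5053 -0.2333  0.0821]
tool_rot [-3.0917e+00 -7.0000e-04  4.2640e-01]
force [-3.0619  1.6886 14.6258]
moment [ 0.2908  0.6122 -0.1298]
finger_force 109.8011
grip_width 0.0126
```

Emit:
play_rows:
  deltas:
    - [0,0.0033,-0.0034,0.016,0,0,1]
    - [0,0.0066,-0.0068,0.032,0,0,1]
    - [0,0.0098,-0.01,0.048,0,0,1]
    - [0,0.0098,-0.01,0.048,0,0,1]
    - [0,0.0098,-0.01,0.048,0,0,1]

```text
clock: 4.05
position: [0.5076, -0.2383, 0.0864]
tool_rot: [-2.992, -0.001, 0.426]
force: [1.0, -0.4, 3.7]
grip_width: 0.0124
finger_force: 109.1
```

```bash
python3 -c "
from h import *
look('l2')"
```

```text
FR shift px [0.125 0.   ] 0.992
RR shift px [0.375 0.75 ] 0.902
FRlow shift px [0.125 0.125] 0.963
RRlow shift px [0. 0.] 0.995
FL shift px [0.125 0.625] 0.944
clock 4.1
position [ 0.5075 -0.2383  0.0864]
tool_rot [-2.9921e+00 -9.0000e-04  4.2630e-01]
force [ 1.0939 -1.3115  3.9058]
moment [-0.5388 -0.3989 -0.1282]
finger_force 108.986
grip_width 0.0129
```

The left end is up about 14 mm and the base is still standing. Now the right end, starting with a quarter step to watch for tipping.

Emit:
play_rows:
  deltas:
    - [0,-0.0033,-0.002,-0.0137,0,0,1]
    - [0,-0.0066,-0.004,-0.0275,0,0,1]
    - [0,-0.0066,-0.004,-0.0275,0,0,1]

```text
clock: 4.4
position: [0.5057, -0.2347, 0.0885]
tool_rot: [-3.05, 0.0, 0.428]
force: [1.3, -0.5, -3.5]
grip_width: 0.0126
finger_force: 108.1
```

```bash
python3 -c "
from h import *
look('r1')
s=cv2.imread('pics/r1.png'); cv2.imwrite('pics/r1c.png',cv2.resize(s[180:300,220:360],None,fx=4,fy=4))"
```

```text
FR shift px [0.125 0.   ] 0.991
RR shift px [0.    0.125] 0.953
FRlow shift px [0. 0.] 0.965
RRlow shift px [-0.125  0.   ] 0.997
FL shift px [0. 0.] 0.962
clock 4.45
position [ 0.5057 -0.2348  0.0885]
tool_rot [-3.0486e+00  3.0000e-04  4.2750e-01]
force [ 0.6959  1.1605 -1.7696]
moment [ 0.1828 -0.0941  0.0048]
finger_force 108.3492
grip_width 0.0129
```

View pics/r1c.png

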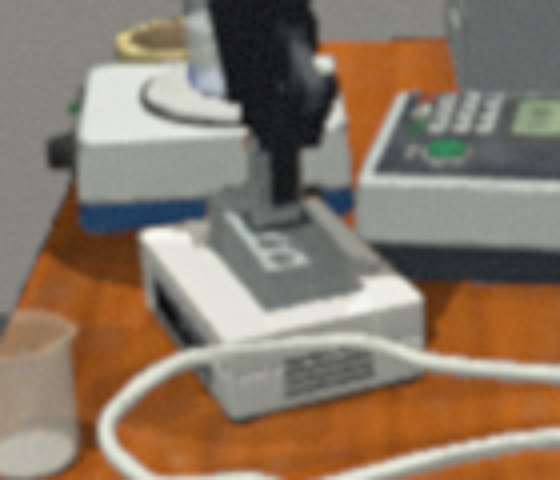

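The side crop shows the block still left-high with the right end just starting up (right top edge near (265,303)–(360,285)). The base has not moved. I'll continue raising the right end until it is higher than the left.

Emit:
play_rows:
  deltas:
    - [0,-0.0048,-0.0033,-0.0206,0,0,1]
    - [0,-0.0096,-0.0066,-0.0412,0,0,1]
    - [0,-0.0144,-0.0098,-0.0618,0,0,1]
    - [0,-0.0192,-0.0131,-0.0824,0,0,1]
    - [0,-0.0192,-0.0131,-0.0824,0,0,1]
    - [0,-0.0192,-0.0131,-0.0824,0,0,1]

```text
clock: 5.05
position: [0.502, -0.227, 0.0958]
tool_rot: [3.063, 0.001, 0.427]
force: [0.3, -0.4, -2.2]
grip_width: 0.0128
finger_force: 108.5
```

```bash
python3 -c "
from h import *
look('r2')
s=cv2.imread('pics/r2.png'); cv2.imwrite('pics/r2c.png',cv2.resize(s[180:300,220:360],None,fx=4,fy=4))"
```

```text
FR shift px [-0.25  0.  ] 0.997
RR shift px [-0.375  0.   ] 0.995
FRlow shift px [-0.375  0.   ] 0.989
RRlow shift px [-0.125  0.   ] 0.997
FL shift px [0.    0.125] 0.985
clock 5.1
position [ 0.5021 -0.2273  0.0958]
tool_rot [3.0628e+00 6.0000e-04 4.2650e-01]
force [-0.7877  0.395  -3.4128]
moment [ 0.1443  0.2953 -0.0503]
finger_force 108.4999
grip_width 0.013
```

View pics/r2c.png

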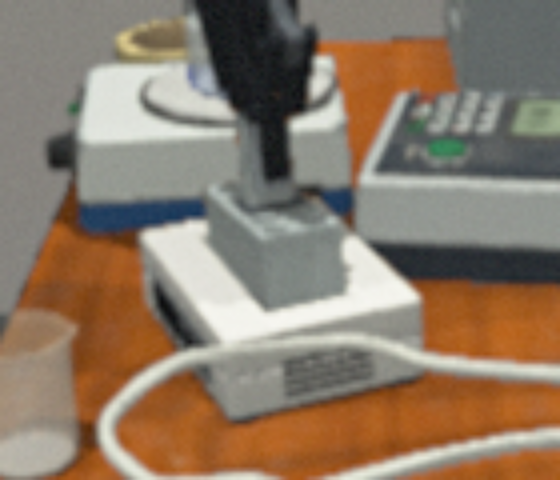

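The right end is now clearly the higher one (its top edge is near (345,235) in the crop). The base is unmoved and the force has dropped to the block's weight alone, so both ends are free. Next I level the block and lift it.

```bash
python3 -c "
from h import *
print(row([.5043,-.2311,.100],[np.pi,0,.4268]),row([.5043,-.2311,.122],[np.pi,0,.4268]))"
```

```text
[ 0.0009  0.0094 -0.0077  0.0376  0.0003 -0.0001] [ 0.0008  0.0129 -0.0516  0.0376  0.0003 -0.0001]
```

Emit:
play_rows:
  deltas:
    - [0.0004,0.0047,-0.0039,0.0188,0,0,1]
    - [0.0008,0.0094,-0.0077,0.0376,0,0,1]
    - [0.0008,0.0094,-0.0077,0.0376,0,0,1]
    - [0.0008,0.0106,-0.022,0.0376,0,0,1]
    - [0.0008,0.0117,-0.037,0.0376,0,0,1]
    - [0.0008,0.0129,-0.0516,0.0376,0,0,1]
    - [0.0008,0.0129,-0.0516,0.0376,0,0,1]
    - [0.0008,0.0129,-0.0516,0.0376,0,0,1]
    - [0.0008,0.0129,-0.0516,0.0376,0,0,1]
    - [0.0008,0.0129,-0.0516,0.0376,0,0,1]

```text
clock: 6.1
position: [0.5042, -0.2306, 0.1219]
tool_rot: [3.14, 0.0, 0.427]
force: [-1.1, -1.1, -3.2]
grip_width: 0.0126
finger_force: 108.5
```

```bash
python3 -c "
from h import *
look('f1')
s=cv2.imread('pics/f1.png'); cv2.imwrite('pics/f1c.png',cv2.resize(s[180:300,220:360],None,fx=5,fy=5))"
```

```text
FR shift px [-0.125  0.125] 0.991
RR shift px [-0.5    0.125] 0.989
FRlow shift px [-0.375  0.   ] 0.989
RRlow shift px [-0.125  0.   ] 0.997
FL shift px [-0.125  0.125] 0.973
clock 6.15
position [ 0.5042 -0.2307  0.1219]
tool_rot [3.1402e+00 3.0000e-04 4.2690e-01]
force [ 0.6537 -0.4393 -2.3361]
moment [ 0.0162 -0.016  -0.0434]
finger_force 108.4684
grip_width 0.013
```

View pics/f1c.png

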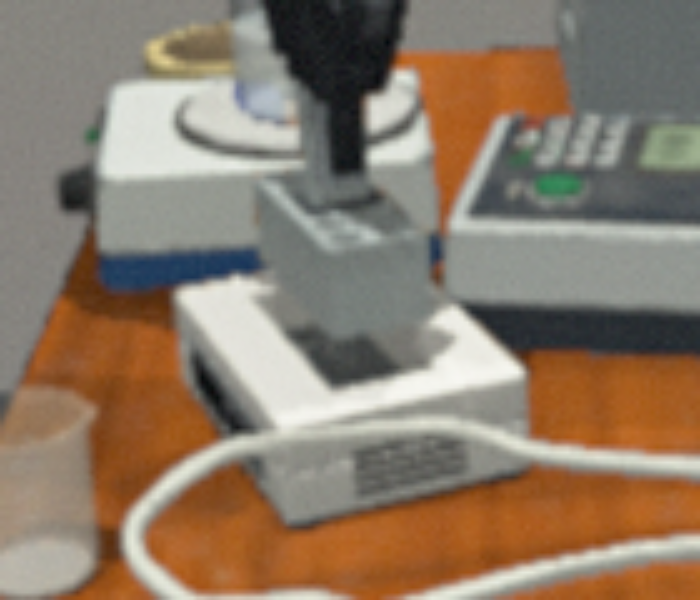

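The block is out and hangs over the empty well, with its front-right bottom corner near (318,338), its front-right top near (325,250) and its front-left top near (259,180). The base is unmoved. I'll check these corners against the projection of a level block 20 mm above the rim.

```bash
python3 -c "
from h import *
for b in ((-.022,-.048,.07),(-.022,-.048,.11),(-.022,.048,.11),(.022,-.048,.11)):
    print(b,(proj('side',P3(b)+[.001,-.0005,0])-[220,180]+.5)*5)"
```

```text
(-0.022, -0.048, 0.07) [335.65035634 343.93210089]
(-0.022, -0.048, 0.11) [329.81835159 254.43437401]
(-0.022, 0.048, 0.11) [253.68313035 177.67659467]
(0.022, -0.048, 0.11) [430.59805537 234.54643296]
```

```bash
python3 -c "
from h import *
s=cv2.imread('pics/f1.png'); k=12; u0,v0=265,210
c=cv2.resize(s[v0:v0+48,u0:u0+50],None,fx=k,fy=k,interpolation=2)
for y in(-.048,.048):
  for x in(-.022,.022):
    for z in(.07,.11):
      p=(proj('side',P3((x,y,z))+[.001,-.0005,0])-[u0,v0]+.5)*k
      cv2.circle(c,tuple(int(i) for i in p),4,(0,0,255),1)
cv2.imwrite('pics/f1d.png',c)"
```

```text
(no output)
```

View pics/f1d.png

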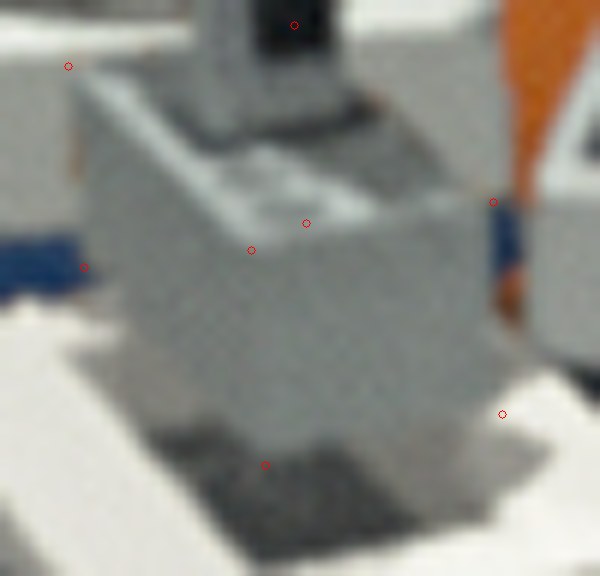

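```bash
cat > edge.py <<'E'
from h import *
def edge(f,zt,off,ends=((-.022,.048),(-.022,-.048)),sg=-1):
    g=cv2.GaussianBlur(cv2.cvtColor(cv2.imread(f),cv2.COLOR_BGR2GRAY).astype(float),(0,0),.7)
    A,B=[proj('side',P3((x,y,zt))+off) for x,y in ends]
    d=(B-A)/np.linalg.norm(B-A); n=np.array([-d[1],d[0]])
    t=np.linspace(.12,.9,25); s=np.arange(-3.5,3.51,.1)
    P=A+(B-A)*t[:,None]; Q=P[:,None]+s[:,None]*n
    v=cv2.remap(g.astype(np.float32),Q[...,0].astype(np.float32),Q[...,1].astype(np.float32),1)
    G=np.clip(sg*np.gradient(v,axis=1),0,None)**2; e=(G*s).sum(1)/G.sum(1)
    p=np.polyfit(t,e,1); return p.round(2),np.round(e,1)[::4],(n*np.linalg.norm(proj('side',P3((-.022,0,zt+.01)))-proj('side',P3((-.022,0,zt))))/10).round(2)
for f,z,o in(("pics/side0.png",.068,[.001,-.0005,0]),("pics/f1.png",.11,[.001,-.0005,0])): print(f,edge(f,z,np.array(o)))
E
python3 edge.py
```

```text
pics/side0.png (array([0.4 , 0.06]), array([-0.2,  0.2,  0.4,  0.5,  0.3,  0.3,  0.4]), array([-0.32,  0.29]))
pics/f1.png (array([-0.01,  0.27]), array([-0.3,  0.3,  0.4,  0.4,  0.2,  0.2,  0.2]), array([-0.31,  0.31]))
```

The block is level to within about 0.01 rad, with the right end slightly high. I'll make a tiny correction and settle.

Emit:
play_rows:
  deltas:
    - [0,0.001,0,0.005,0,0,1]
    - [0,0.001,0,0.005,0,0,1]
    - [0,0.001,0,0.005,0,0,1]
    - [0,0.001,0,0.005,0,0,1]
    - [0,0.001,0,0.005,0,0,1]

```text
clock: 6.65
position: [0.5045, -0.2312, 0.1222]
tool_rot: [-3.133, 0.0, 0.427]
force: [-0.4, -0.3, -3.1]
grip_width: 0.0127
finger_force: 108.5
```

```bash
python3 -c "
from h import *
look('f2')
a=cv2.imread('pics/top0.png').astype(int)
b=grab_frame('top')[...,::-1].astype(int)
for n,(x,y) in dict(timer=(293,132),beaker=(322,350),dish=(413,343)).items():
    w=np.s_[y-24:y+25,x-24:x+25]; print(n,np.abs(a[w]-b[w]).mean())
print(job_done())"
```

```text
FR shift px [-0.125  0.   ] 0.99
RR shift px [-0.375  0.125] 0.985
FRlow shift px [-0.375  0.   ] 0.987
RRlow shift px [-0.125  0.   ] 0.997
FL shift px [-0.125  0.125] 0.971
clock 6.7
position [ 0.5045 -0.2312  0.1222]
tool_rot [-3.1328  0.      0.4269]
force [-0.6364  0.5127 -3.1184]
moment [ 0.0201  0.0215 -0.0148]
finger_force 108.4691
grip_width 0.0128
timer 6.525336665278356
beaker 6.379425239483549
dish 9.129251700680273
the job is handed in; nothing more can be done
None
```

The job is handed in at 6.7 s: I rocked the block free, left end first and then right, and it is held level within about 0.01 rad over the well, its underside about 20 mm above the rim. The base stayed within half a pixel of its start in the side view; before/after images of the timer, dish and beaker differed little, though I did not measure their positions.

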